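# Close a plate of filled capsules in the bench closer

### The job

Close the capsules in the bench closer with the fingertips or the outside of the fingers only: gently push the white capsule plate by its upright front lip until it is fully home against the end stop, and only then fold the sprung steel lid over it and press it down until the catch snaps and holds it shut. Grip and lift nothing, and leave the vials and the jar beside it alone.

Things in the scene. Friction and masses are not known exactly. Their poses are not given: they have to be found in the camera images.
- closer: Bench capsule closer, fixed: grey base, x -95 to 105, y -93 to 105 mm, deck 14 mm above the table; two white guides lead the capsule plate along +x to an end stop. Origin on the table surface near the middle of the base; x from the loading side (toward the robot) to the end stop, y from the lid's hinge to the catch, z up.
- carrier_lip (a point): Centre of the front face of the upright lip of the loose white capsule plate (about 0.3 to 0.6 kg), 33 mm above the table; axes as the closer's. Lip 52 mm wide, 5 thick, 18 to 48 mm above the table, 30 mm in front of the block (114 x 108 x 20 mm, capsules 10 mm higher). Home against the end stop it is at x = -57, y = 0 mm in the closer's frame; it starts 35 to 65 mm short of that.
- lid_hinge (a point): Point on the lid's hinge line, half-way along the lid, at x 41, y -80, z 50 mm in the closer's frame. The hinge line runs along the closer's x axis.
- lid_pad (a point): Top of the round yellow pad (28 mm across) on the lid's outer face, 125 mm from the hinge line: press here. Steel lid 6 mm thick, 111 mm along the hinge, reaching 152 mm out from it; outer face 3 mm, pad top 6 mm outside the plane through the hinge. z points out of the outer face. Shut, it is at x 41, y 45, z 56 mm in the closer's frame.
- lid (a joint): Lid angle in rad: 0 shut and level, 1.57 upright, 1.95 leaning fully back from the capsules; starts at 1.35 to 1.85. A spring reopens it unless caught: 1 to 4 N at the pad folds it over; about 4 to 8 N down on the pad, near 0.1 rad, snaps it under the catch. Its front skirt strikes the capsules if the plate is not home.
- catch_roller (a point): Sprung steel roller, 14 mm across, in the aluminium catch housing (38 mm along x, top 69 mm above the table, 3 to 23 mm beyond the roller in +y). The lid's edge pushes it aside and snaps under it; no need to touch it. In the closer's frame: x 41, y 82, z 57 mm.
- white_vial: Bystander: loose glass sample vial with a white cap, 25 mm across, 60 mm high, standing on the table on the catch side of the closer. Origin: centre of its underside, z up. Must not be disturbed.
- black_vial: Bystander: loose glass sample vial with a black cap, 25 mm across, 60 mm high, standing on the table on the catch side of the closer. Origin: centre of its underside, z up. Must not be disturbed.
- capsule_jar: Bystander: loose white-capped jar, 60 mm across, 90 mm high, standing on the table beyond the closer's end stop. Origin: centre of its underside, z up. Must not be disturbed.
Not all that is in view belongs to the job. There is more than one size of the part that bears carrier_lip; the job needs the larger.

How it is judged:
By the outcome, as a careful person would: the job done as asked, in the order asked, and still so for the second after the job is handed in, with the robot touching nothing.
It also fails if it takes over 53 s, if anything falls off the work surface, if the arm or the gripper's body presses on something with over 40 N, if the wrist force passes 120 N, or if a joint passes its speed limit or range.

### The arm

A 6-joint arm with a two-finger parallel gripper is mounted at the origin on a cart in front of the work surface, level with it; the furniture and walls round the work are solid. World frame = base frame: x ahead of the robot, y to its left, z up, the work surface at z = 0. Lengths are in m, angles in degrees, forces in N, time in s.
With the tool pointing down it reaches from about 0.25 to 0.725 m from the base axis. Payload 9.7 kg.
Tool frame: the origin (TCP) lies on the centre line of the jaws, within the pads' length; the fingertips stand bot.nose_length ahead of it and the grasp point (between the pads) lies 11 mm behind it (bot.nose_length is the distance from the TCP to the fingertips, in m); z points along the fingers, y is the line along which they close (so a half turn about z gives the same grasp; the last joint's range is limited). The gripper opens to 85 mm and grips with 20 to 120 N. Pads are 22 mm wide; open, the fingers measure 114 mm over their backs; the gripper's body (76 mm by 85 mm) begins 54 mm behind the grasp point. The pads swing forward as they close: fully open they stand 13 mm farther back than shut.
Start: joints at [-76.719, 4.979, 10.078, 95.1, 0, 90], TCP at [0.126, -0.535, 0.239] pointing down, gripper open.
Joint ranges: [-179.16, 179.16], [-48.56, 103.87], [-65.8, 70.77], [-126.05, 130.52], [-82.76, 87.17], [-180, 180]. Speed limits (degrees/s): [127.2, 127.2, 147.25, 180, 180, 180].

### API

Orientations are given as [roll, pitch, yaw] about the fixed x, y, z axes, in that order (R = Rz(yaw) Ry(pitch) Rx(roll)).
In Python, from workcell import bot gives the robot as it stands. The module is installed in compiled form; this text tells all that it offers.
- The arm moves only by the shell command python3 -m inch 'ROWS' [OPENING] [FORCE]. ROWS is JSON, a list of rows, each a list of 4 numbers: the shift along the world's x, y, z in cm, then the turn about the world's z in degrees. A call has exactly 8 rows; each row is the pose to reach, as a shift and turn from the pose commanded when the call began; what a row does not reach only later rows make up. A row lasts 1/8 s, in which the tool goes at most 62.5 mm and 10.7 degrees, less where a joint would pass 70% of its speed; a pose out of reach is approached as far as the arm can. A call with a gripper value outside its range is refused whole. OPENING is the finger opening in cm, from 0 to 8.54, set as the call begins (- or left out, the last holds). The fingers move at their own pace and stop on an object; FORCE is the grip in N (left out, the last holds). Time passes only in rows, so rows that repeat a pose let the fingers close, or fill a call up. It gives the time, the measured TCP pose, the force, the opening and the grip force at its end, in the units of the state.
- bot.get_obs(): the state, without advancing time (a new reading comes with each control period).
- bot.camera(name): name is "scene" or "top" or "wrist"; returns a dict with "img" (400x640x3 uint8, red, green, blue), "fovy" (degrees; the focal length in pixels is half the picture's height over the tangent of half this angle, whatever the lens; pixels are square), "cx", "cy" (the principal point, pixels), "dist" ([k1, k2, p1, p2, k3] as OpenCV has them; the pictures are not rectified), "R" (3x3) and "t" (3): a world point X has camera coordinates R X + t; the wrist camera has in their place "mount" (4x4, takes a point from camera to tool coordinates, whose origin is the TCP and whose axes are the flange's). Camera axes: x right, y down, z forward; pixel columns grow to the right and rows downward; lengths in m; the calibration is good to about 2 mm. A picture is of the moment at which its call begins: read the wrist's pose just before it. There is no depth.
- bot.job_done(): hands the job in; it is judged then, once.
Trained networks look in a picture, given as the dict that the camera call returned (one of the last four; its "shot" number tells which), for a name from the list of things; names that differ only in an ending like _2 or _b are one class to them, and where a whole thing is asked for, a point or a joint stands for the part that bears it (a point fixed in the world has none). Each returns a list of dicts, best first, with "score" (0 to 1); they miss things now and then, are a little off and sometimes report something else, mostly with a low value. They report only what shows in the picture. A call takes as long as a camera call. They do not tell look-alikes from the thing itself.
- bot.find_in(thing, picture): "point" ([column, row] in pixels, amid what is visible of it).
- bot.landmark_of(thing, picture): "point" ([column, row] in pixels: a listed point, or the origin of a listed thing).
The state is a dict: "time": time; "q": joint angles; "qd": joint speeds; "joint_efforts": joint torques, N m; "ee_pos": TCP position; "tcp_rot": TCP orientation; "wrist_force": force on the tool from outside, world axes, zero at the start; "torque": the same for the moment, N m; "opening": finger opening in m; "grasp_force": force on a finger pad.
Only numpy, scipy, OpenCV 4.12 (cv2) and the standard library are available. Lean on these libraries where they do the work, as an engineer would, in place of code of your own. Each camera call takes 0.05 s, during which the arm holds its last target. There are 200 camera calls.

## Working session

There is one attempt and no reset: what is moved stays moved. The work goes in short steps, Python scripts to look and compute and a shell command to move; the robot and the scene stay as the last step left them, time stands still between calls to the robot, and variables do not carry over. Pictures are saved under pics/ and viewed, at most 10 in all, crops included, and the job is handed in when it is done.

```bash
mkdir -p pics; cat > h.py <<'E'
import numpy as np,cv2
from workcell import bot
def K(c):
    f=200/np.tan(np.radians(c["fovy"])/2); return np.array([[f,0,c["cx"]],[0,f,c["cy"]],[0,0,1.]])
def ray(c,p):
    u=cv2.undistortPoints(np.array([[p]],float),K(c),np.array(c["dist"]))[0,0]
    R=np.array(c["R"]);return -R.T@np.array(c["t"]),R.T@np.array([u[0],u[1],1])
def onz(c,p,z):
    o,d=ray(c,p);return o+d*(z-o[2])/d[2]
def proj(c,X):
    return cv2.projectPoints(np.array(X,float).reshape(-1,3),cv2.Rodrigues(np.array(c["R"]))[0],np.array(c["t"],float),K(c),np.array(c["dist"]))[0][:,0]
def tri(cs,ps):
    A=np.zeros((3,3));b=np.zeros(3)
    for c,p in zip(cs,ps):
        o,d=ray(c,p);d/=np.linalg.norm(d);M=np.eye(3)-np.outer(d,d);A+=M;b+=M@o
    X=np.linalg.solve(A,b);return X
E
python3 - <<'E'
from h import *
o=bot.get_obs();print(o["time"],o["ee_pos"],o["tcp_rot"],o["opening"],bot.nose_length)
cs={n:bot.camera(n) for n in("scene","top")}
for n,c in cs.items():
    cv2.imwrite(f"pics/{n}0.png",c["img"][:,:,::-1])
    for t in["closer","carrier_lip","lid_hinge","lid_pad","catch_roller","white_vial","black_vial","capsule_jar"]:
        print(n,t,[(np.round(d["point"]).tolist(),round(d["score"],2)) for d in bot.landmark_of(t,c)[:3]])
E
```

```text
0.0 [ 0.12629063 -0.53508141  0.23857227] [-1.79921832e+02  6.14697157e-04  1.32794829e+01] 0.08512849307107552 0.008
scene closer [([323.0, 226.0], 0.64)]
scene carrier_lip [([370.0, 228.0], 0.84), ([333.0, 181.0], 0.45)]
scene lid_hinge [([326.0, 272.0], 0.4)]
scene lid_pad [([316.0, 142.0], 0.73)]
scene catch_roller [([293.0, 225.0], 0.9), ([320.0, 227.0], 0.45)]
scene white_vial [([328.0, 273.0], 0.54)]
scene black_vial [([304.0, 273.0], 0.8)]
scene capsule_jar [([252.0, 227.0], 0.86)]
top closer []
top carrier_lip [([378.0, 163.0], 0.91), ([324.0, 258.0], 0.84)]
top lid_hinge [([324.0, 179.0], 0.66)]
top lid_pad [([335.0, 161.0], 0.87)]
top catch_roller [([259.0, 208.0], 0.58)]
top white_vial [([256.0, 266.0], 0.68)]
top black_vial [([241.0, 251.0], 0.47)]
top capsule_jar [([258.0, 165.0], 0.61), ([323.0, 258.0], 0.47)]
```

View pics/scene0.png

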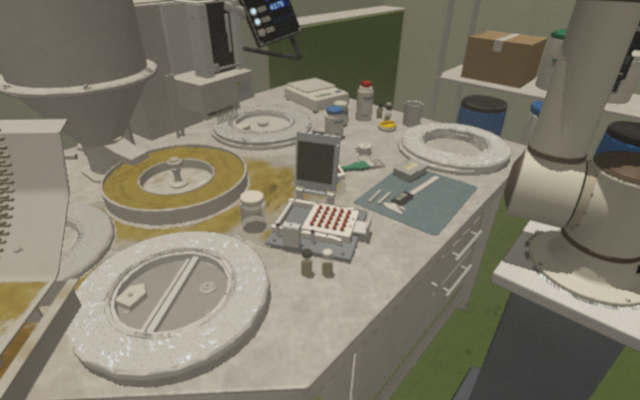

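View pics/top0.png

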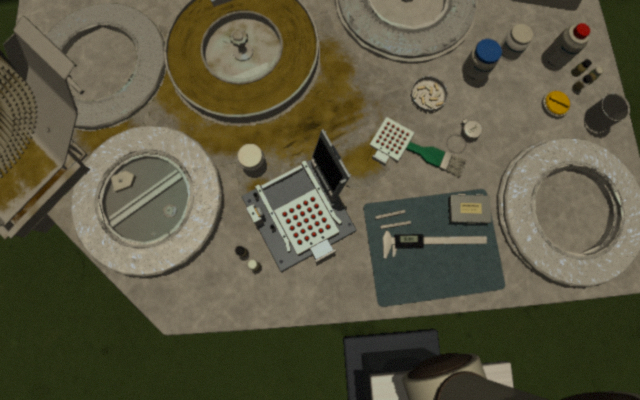

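Scene: the closer is at about (320,225) with the large plate's lip at (367,228). Top: the lip is at (322,252), and the open lid hinges on the right, around (335,165). There are two lip candidates in the top view. (322,252) is on the large plate with red capsules in the closer. (378,163) is on the smaller loose plate with the empty tray. The first fits; I'll confirm it in a crop.

```bash
python3 - <<'E'
from h import *
s=bot.camera("scene");t=bot.camera("top")
im=t["img"][120:290,215:415,::-1];a=cv2.resize(im,None,fx=4,fy=4,interpolation=cv2.INTER_CUBIC)[:600]
cv2.imwrite("pics/crop_top.png",a)
im=s["img"][115:285,225:395,::-1];cv2.imwrite("pics/crop_scene.png",cv2.resize(im,None,fx=3.5,fy=3.5,interpolation=cv2.INTER_CUBIC))
print("cam",ray(s,(320,200)),ray(t,(320,200)))
L=lambda n,c:[d["point"] for d in bot.landmark_of(n,c)]
for p in L("carrier_lip",t):print("lip",p,onz(t,p,.033))
for p in L("carrier_lip",s):print("lip s",p,onz(s,p,.033))
for n,z in(("lid_hinge",.05),("catch_roller",.057),("white_vial",0),("black_vial",0),("capsule_jar",0)):
    print(n,[onz(c,p,z).round(3) for c in(s,t) for p in L(n,c)[:1]])
print("pad",tri([s,t],[L("lid_pad",c)[0] for c in (s,t)]))
E
```

```text
cam (array([0.03432034, 0.87133243, 0.56339963]), array([ 0.54598538, -0.6466461 , -0.53291094])) (array([0.33848436, 0.26102718, 1.03149064]), array([ 0.20362316, -0.02005146, -0.97887947]))
lip [377.7, 163.8] [0.62176763 0.10043933 0.033     ]
lip s [368.3, 227.2] [0.41739297 0.24290748 0.033     ]
lip s [336.7, 179.6] [0.61258664 0.11537766 0.033     ]
lid_hinge [array([0.58 , 0.237, 0.05 ]), array([0.592, 0.231, 0.05 ])]
catch_roller [array([0.532, 0.382, 0.057]), array([0.53 , 0.374, 0.057])]
white_vial [array([0.414, 0.398, 0.   ]), array([0.416, 0.396, 0.   ])]
black_vial [array([0.44 , 0.426, 0.   ]), array([0.448, 0.426, 0.   ])]
capsule_jar [array([0.649, 0.395, 0.   ]), array([0.652, 0.196, 0.   ])]
pad [0.60507262 0.19892397 0.1720717 ]
```

View pics/crop_top.png

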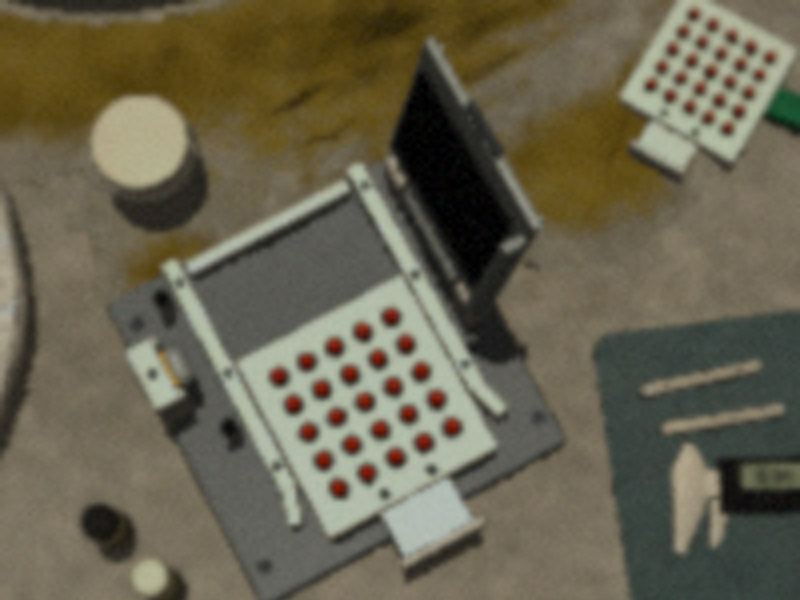

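View pics/crop_scene.png

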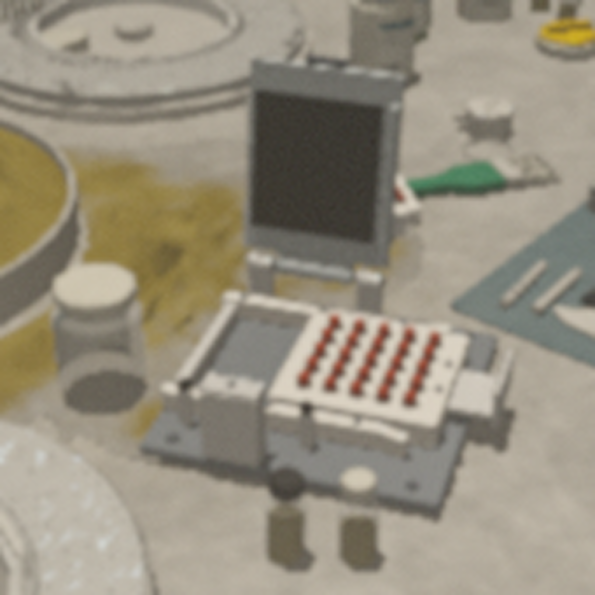

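The crops confirm it. The large plate with 25 red capsules, its lip at top (326,256), sits in the closer; the small look-alike lies loose at (388,148). The lid leans back with its hinge on the right, and the catch is on the left. Next I fit the closer pose.

```bash
cat > fit.py <<'E'
from h import *
from scipy.optimize import least_squares
s=bot.camera("scene");t=bot.camera("top")
T=lambda x,y:(215+x/4,120+y/4)
S=lambda x,y:(225+x/3.5,115+y/3.5)
obs=[(t,(-.095,-.093,.014),T(565,438)),(t,(.105,.105,.014),T(108,302)),
(s,(-.095,.105,.014),S(440,515)),(s,(.105,.105,.014),S(142,450)),
(s,(.041,.082,.057),bot.landmark_of("catch_roller",s)[0]["point"]),(s,(.041,-.080,.05),S(318,268))]
def w(p,X):
    c,n=np.cos(p[2]),np.sin(p[2]);return np.array([p[0]+c*X[0]-n*X[1],p[1]+n*X[0]+c*X[1],X[2]])
f=lambda p:np.concatenate([proj(c,w(p,X))[0]-q for c,X,q in obs])
r=least_squares(f,[.5,.28,.5],loss="soft_l1");p=r.x
E
python3 - <<'E'
from fit import *
print(p,np.degrees(p[2]));print(f(p).reshape(-1,2).round(1))
def inv(X):
    d=np.array(X[:2])-p[:2];c,n=np.cos(p[2]),np.sin(p[2]);return np.array([c*d[0]+n*d[1],-n*d[0]+c*d[1]])
print("lip local",inv(onz(s,bot.landmark_of("carrier_lip",s)[0]["point"],.033)))
print("lip T end z48",inv(onz(t,T(408,565),.048)),inv(onz(t,T(482,520),.048)))
pts=[bot.landmark_of("lid_pad",c)[0]["point"] for c in(s,t)]
print("pads",pts,inv(tri([s,t],pts)))
for n in("white_vial","black_vial","capsule_jar"):print(n,inv(onz(s,bot.landmark_of(n,s)[0]["point"],0)))
# lid top corners (angle a): radius .152 at x .041+-.0555
for a in np.arange(1.2,2,.1):
  X=[w(p,(.041+e,-.08+.152*np.cos(a),.05+.152*np.sin(a))) for e in(-.0555,.0555)]
  print(round(a,2),[( (q-[225,115])*3.5).round() for q in proj(s,X)],[((q-[215,120])*4).round() for q in proj(t,X)])
print("home lip",w(p,(-.057,0,.033)),"shut pad",w(p,(.041,.045,.056)))
E
```

```text
[0.52199402 0.28381715 0.42234645] 24.19866899872276
[[ 1.2  0.6]
 [-0.9 -0.1]
 [ 0.5 -3. ]
 [-0.7 -1.8]
 [-0.3  2.2]
 [-0.   0.8]]
lip local [-0.11794787 -0.00409214]
lip T end z48 [-0.11518123  0.02319146] [-0.11296676 -0.02414806]
pads [[318.2, 141.9], [339.0, 156.1]] [ 0.04197099 -0.1101737 ]
white_vial [-0.05357766  0.14404225]
black_vial [-0.01480777  0.16588758]
capsule_jar [0.15819074 0.04093527]
1.2 [array([378., 135.]), array([213., 113.])] [array([396., 310.]), array([288., 116.])]
1.3 [array([384., 119.]), array([221.,  97.])] [array([422., 294.]), array([314.,  99.])]
1.4 [array([390., 105.]), array([228.,  84.])] [array([449., 278.]), array([340.,  83.])]
1.5 [array([396.,  94.]), array([236.,  73.])] [array([477., 262.]), array([367.,  68.])]
1.6 [array([401.,  84.]), array([243.,  64.])] [array([505., 247.]), array([395.,  54.])]
1.7 [array([407.,  77.]), array([251.,  58.])] [array([533., 233.]), array([422.,  41.])]
1.8 [array([412.,  73.]), array([258.,  53.])] [array([559., 220.]), array([448.,  29.])]
1.9 [array([416.,  71.]), array([265.,  51.])] [array([585., 209.]), array([474.,  19.])]
home lip [0.47000263 0.26045275 0.033     ] shut pad [0.54094575 0.34166896 0.056     ]
```

```bash
python3 -m inch '[[2.8,5.4,0,1],[5.6,10.9,0,2],[8.4,16.3,0,4],[11.2,21.7,0,5],[14,27.2,0,7],[16.8,32.6,0,8],[19.6,38,0,10],[22.4,43.5,0,11]]' 0 20 && python3 -m inch '[[0.4,4.5,0,0],[0.8,9,0,0],[1.2,13.5,0,0],[1.6,18,0,0],[2,23,0,0],[2.3,27.5,0,0],[2.6,31.8,-4,0],[2.6,31.8,-9,0]]'; python3 - <<'E'
from h import *
o=bot.get_obs();print(o["time"],o["ee_pos"],o["tcp_rot"],o["wrist_force"])
E
```

```text
time: 3.15
ee_pos: [0.3509, -0.0984, 0.2396]
tcp_rot: [179.9, -0.1, 24.3]
wrist_force: [0.9, -1.1, -0.5]
opening: 0.0003
grasp_force: 0.0
time: 4.15
ee_pos: [0.3884, 0.1965, 0.1486]
tcp_rot: [-178.9, -0.1, 26.2]
wrist_force: [-0.1, 0.1, 0.0]
opening: 0.0002
grasp_force: 0.0
4.15 [0.38836227 0.19653308 0.14862747] [-1.78892663e+02 -9.91037243e-02  2.61958321e+01] [-0.07443743  0.07640718  0.04346846]
```

```bash
python3 -m inch '[[0,0,0,0],[0,0,-1.5,0],[0,0,-3,0],[0,0,-4,0],[0,0,-5,0],[0,0,-5,0],[0,0,-5,0],[0,0,-5,0]]'; python3 - <<'E'
from h import *
from scipy.spatial.transform import Rotation as Ro
o=bot.get_obs();c=bot.camera("wrist")
print(o["ee_pos"],o["tcp_rot"])
M=np.eye(4);M[:3,:3]=Ro.from_euler("xyz",o["tcp_rot"],degrees=True).as_matrix();M[:3,3]=o["ee_pos"]
W=np.linalg.inv(M@np.array(c["mount"]));c["R"]=W[:3,:3];c["t"]=W[:3,3]
cv2.imwrite("pics/w1.png",c["img"][:,:,::-1])
for d in bot.landmark_of("carrier_lip",c):print(d["score"],d["point"],onz(c,d["point"],.033))
np.savez("w1.npz",**{k:c[k] for k in("R","t","fovy","cx","cy","dist")})
E
```

```text
time: 5.15
ee_pos: [0.3877, 0.1949, 0.0997]
tcp_rot: [-178.9, -0.0, 26.1]
wrist_force: [-0.3, -0.8, 0.4]
opening: 0.0003
grasp_force: 0.0
[0.38772177 0.19494052 0.09971723] [-1.78910619e+02 -2.36874698e-02  2.60559389e+01]
0.64 [283.3, 156.9] [0.41540141 0.23751217 0.033     ]
```

View pics/w1.png

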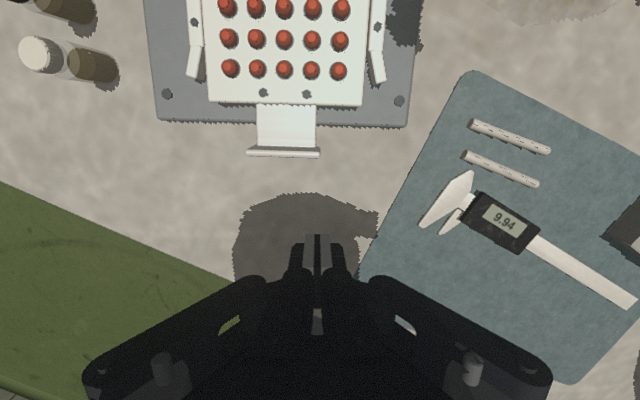

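The wrist view shows the lip at (283,155), nearly square to the tool, with the white vial at (40,55) well clear to the left. I line up with the lip and go down.

```bash
python3 -m inch '[[-0.1,1.4,0,-1],[-0.25,2.75,0,-1.9],[-0.25,2.75,-2,-1.9],[-0.25,2.75,-4,-1.9],[-0.25,2.75,-5.5,-1.9],[-0.25,2.75,-6.4,-1.9],[-0.25,2.75,-6.4,-1.9],[-0.25,2.75,-6.4,-1.9]]'
```

```text
time: 6.25
ee_pos: [0.3953, 0.2017, 0.0359]
tcp_rot: [-177.9, -0.0, 25.8]
wrist_force: [-1.0, 0.0, 0.6]
opening: -0.0001
grasp_force: 0.0
```

```bash
python3 - <<'E'
from h import *
o=bot.get_obs()
for k in("time","q","qd","joint_efforts","ee_pos","tcp_rot","wrist_force"):print(k,np.round(o[k],3))
c=bot.camera("scene");cv2.imwrite("pics/s1.png",c["img"][:,:,::-1])
E
```

```text
time 6.25
q [ 25.738  -8.596 -25.733  72.849   2.075 179.942]
qd [ 0.184 -0.221  0.11   0.039 -0.007  0.02 ]
joint_efforts [-3.0000e-03 -3.5897e+01  4.5346e+01  2.0000e-03  1.1800e-01  0.0000e+00]
ee_pos [0.395 0.202 0.036]
tcp_rot [-1.77925e+02 -1.60000e-02  2.57960e+01]
wrist_force [-0.989  0.042  0.558]
```

View pics/s1.png

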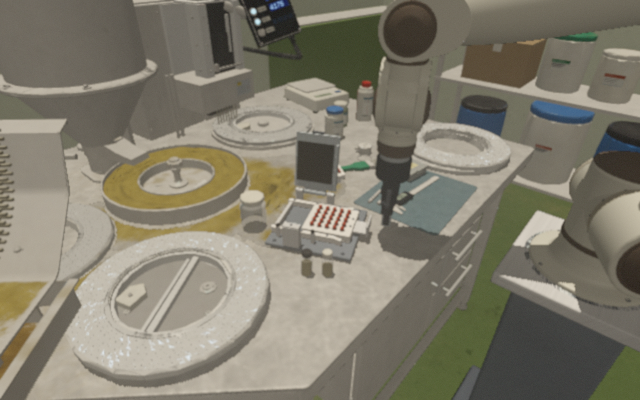

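Joint 6 is at its limit, which explains the shortfall in position. I turn the tool half a turn the other way, about +178°, which is the same shape for closed fingers.

```bash
python3 -m inch '[[0,0,2,10],[0,0,4,20],[0,0,5,30],[0,0,5,40],[0,0,5,50],[0,0,5,60],[0,0,5,70],[0,0,5,80]]' && python3 -m inch '[[0,0,0,10],[0,0,0,20],[0,0,0,30],[0,0,0,40],[0,0,0,50],[0,0,0,60],[0,0,0,70],[0,0,0,80]]' && python3 -m inch '[[-0.5,1,0,9],[-1,2.1,0,18.4],[-1,2.1,0,18.4],[-1,2.1,-2,18.4],[-1,2.1,-4,18.4],[-1,2.1,-5,18.4],[-1,2.1,-5,18.4],[-1,2.1,-5,18.4]]'
```

```text
time: 7.3
ee_pos: [0.3953, 0.2017, 0.0859]
tcp_rot: [-178.0, 0.0, 106.1]
wrist_force: [0.1, -0.2, -0.6]
opening: 0.0001
grasp_force: 0.0
time: 8.3
ee_pos: [0.3953, 0.2017, 0.086]
tcp_rot: [-177.9, 0.1, -173.9]
wrist_force: [0.6, -0.0, -0.6]
opening: 0.0
grasp_force: 0.0
time: 9.3
ee_pos: [0.3854, 0.2227, 0.0361]
tcp_rot: [-177.9, 0.1, -155.9]
wrist_force: [-0.6, -0.2, 0.9]
opening: -0.0001
grasp_force: 0.0
```

```bash
python3 -m inch '[[1.37,0.61,0,0],[2,0.9,0,0],[2.64,1.19,0,0],[3.28,1.48,0,0],[3.83,1.72,0,0],[4.38,1.97,0,0],[4.92,2.21,0,0],[5.47,2.46,0,0]]' && python3 -m inch '[[0.36,0.16,0,0],[0.73,0.33,0,0],[1.1,0.49,0,0],[1.37,0.61,0,0],[1.64,0.74,0,0],[1.82,0.82,0,0],[1.92,0.86,0,0],[2.01,0.9,0,0]]'
```

```text
time: 10.3
ee_pos: [0.4395, 0.247, 0.0352]
tcp_rot: [-177.9, -0.1, -155.8]
wrist_force: [-5.5, -3.0, 4.7]
opening: -0.0001
grasp_force: 2.7
time: 11.3
ee_pos: [0.4598, 0.2561, 0.0352]
tcp_rot: [-177.9, 0.0, -155.8]
wrist_force: [-3.1, -0.9, 0.9]
opening: -0.0002
grasp_force: 1.8
```

```bash
python3 -m inch '[[0.05,0.02,0,0],[0.09,0.04,0,0],[0.14,0.06,0,0],[0.18,0.08,0,0],[0.23,0.1,0,0],[0.27,0.12,0,0],[0.27,0.12,0,0],[0.27,0.12,0,0]]'
```

```text
time: 12.3
ee_pos: [0.4609, 0.2566, 0.0352]
tcp_rot: [-177.9, -0.2, -155.8]
wrist_force: [-12.9, -5.9, 6.2]
opening: -0.0
grasp_force: 6.8
```

Force rises with no movement, so the plate is against the stop. I press slightly more to confirm, then back off and look.

```bash
python3 -m inch '[[0.09,0.04,0,0],[0.18,0.08,0,0],[0.18,0.08,0,0],[0.18,0.08,0,0],[0.18,0.08,0,0],[0.18,0.08,0,0],[0.18,0.08,0,0],[0.18,0.08,0,0]]' && python3 -m inch '[[-0.3,-0.13,0,0],[-1,-0.45,0,0],[-2.5,-1.1,0,0],[-3.5,-1.6,1,0],[-3.5,-1.6,5,0],[-3.5,-1.6,10,0],[-3.5,-1.6,15,0],[-3.5,-1.6,18,0]]'; python3 - <<'E'
from fit import *
def inv(X):
    d=np.array(X[:2])-p[:2];c,n=np.cos(p[2]),np.sin(p[2]);return np.array([c*d[0]+n*d[1],-n*d[0]+c*d[1]])
print(p)
for c in(s,t):
  for d in bot.landmark_of("carrier_lip",c):print(d["score"],inv(onz(c,d["point"],.033)))
a=[cv2.resize(s["img"][115:285,225:395,::-1],(400,400)),cv2.resize(t["img"][125:295,220:390,::-1],(400,400))]
cv2.imwrite("pics/c2.png",np.hstack(a))
pts=[bot.landmark_of("lid_pad",c) for c in(s,t)]
if all(pts):
  P=tri([s,t],[q[0]["point"] for q in pts]);l=inv(P);print("pad",l,P[2])
E
```

```text
time: 13.3
ee_pos: [0.4609, 0.2566, 0.0352]
tcp_rot: [-177.9, -0.4, -155.8]
wrist_force: [-21.7, -9.5, 14.2]
opening: -0.0
grasp_force: 12.3
time: 14.3
ee_pos: [0.4298, 0.2424, 0.2191]
tcp_rot: [-178.0, 0.3, -155.8]
wrist_force: [0.1, 0.7, -0.4]
opening: 0.0002
grasp_force: 0.0
[0.52233236 0.28475278 0.42030131]
0.88 [-0.06119463  0.00303046]
0.55 [ 0.04479803 -0.09852197]
0.41 [ 0.02085783 -0.19384772]
0.64 [ 0.01585979 -0.21035665]
```

View pics/c2.png

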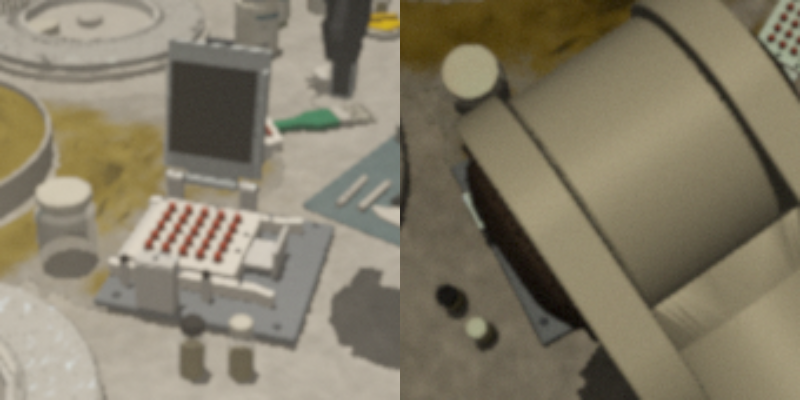

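The plate is home: the scene crop shows the block against the end stop with the lip drawn in, and the pushing force rose to 27 N without movement. The lid is still open at about 1.75 rad. Next I go round behind the lid.

```bash
python3 -m inch '[[2.2,-4.8,2,0],[4.4,-9.7,3,0],[6.6,-14.5,3,0],[10.9,-12.6,3,0],[15.2,-10.6,3,0],[19.5,-8.7,3,0],[19.5,-8.7,3,0],[19.5,-8.7,3,0]]' && python3 -m inch '[[0,0,-2,0],[0,0,-4,0],[0,0,-6,0],[0,0,-8,0],[0,0,-9.1,0],[0,0,-9.1,0],[0,0,-9.1,0],[0,0,-9.1,0]]'
```

```text
time: 15.65
ee_pos: [0.6239, 0.155, 0.2442]
tcp_rot: [-177.9, -0.1, -155.8]
wrist_force: [-0.0, 0.1, 0.7]
opening: 0.0003
grasp_force: 0.0
time: 16.65
ee_pos: [0.6246, 0.1552, 0.1553]
tcp_rot: [-177.9, 0.1, -155.8]
wrist_force: [0.3, 0.3, 0.5]
opening: 0.0003
grasp_force: 0.0
```

```bash
python3 -m inch '[[-0.33,0.73,2.3,0],[-0.65,1.46,2.3,0],[-0.98,2.19,2.3,0],[-1.31,2.92,2.4,0],[-1.67,3.74,2.5,0],[-2.04,4.57,2.6,0],[-2.41,5.39,2.7,0],[-2.79,6.24,2.8,0]]'
```

```text
time: 17.65
ee_pos: [0.5962, 0.2181, 0.1823]
tcp_rot: [-177.9, 0.0, -155.8]
wrist_force: [0.4, -0.8, -0.1]
opening: -0.0
grasp_force: 0.3
```

```bash
python3 -m inch '[[-0.56,1.26,-0.1,0],[-1.11,2.49,-0.36,0],[-1.7,3.8,-0.8,0],[-2.21,4.95,-1.37,0],[-2.7,6.03,-2.06,0],[-3.19,7.13,-2.96,0],[-3.59,8.04,-3.9,0],[-3.96,8.86,-4.95,0]]'; python3 - <<'E'
from h import *
s=bot.camera("scene");cv2.imwrite("pics/c3.png",cv2.resize(s["img"][75:285,205:415,::-1],(560,560)))
E
```

```text
time: 18.65
ee_pos: [0.5565, 0.3067, 0.1321]
tcp_rot: [-177.9, 0.0, -155.8]
wrist_force: [0.6, -0.1, 1.8]
opening: 0.0
grasp_force: 0.7
```

View pics/c3.png

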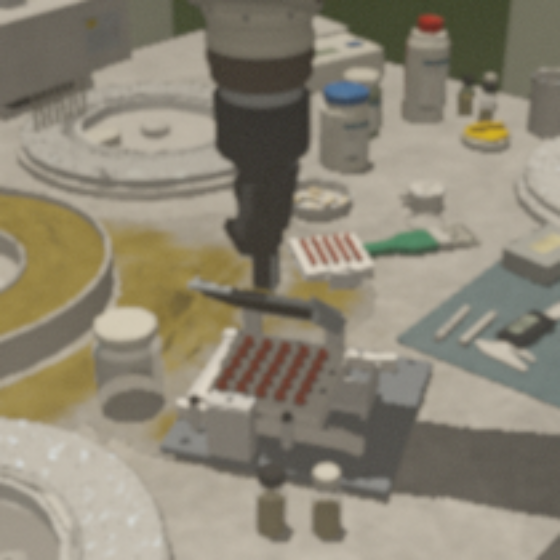

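The lid is folded to about 0.6 rad, with the closed fingertips on its outer face at (265,285), mid-lid. I continue down.

```bash
python3 -m inch '[[-0.35,0.78,-1,0],[-0.64,1.44,-2,0],[-0.86,1.92,-2.95,0],[-1.01,2.26,-3.75,0],[-1.12,2.51,-4.4,0],[-1.2,2.69,-4.9,0],[-1.29,2.88,-5.35,0],[-1.29,2.88,-5.35,0]]' && python3 -m inch '[[-0.04,0.1,-0.3,0],[-0.07,0.15,-0.6,0],[-0.1,0.22,-0.9,0],[-0.13,0.29,-1.2,0],[-0.15,0.33,-1.4,0],[-0.15,0.33,-1.6,0],[-0.15,0.33,-1.6,0],[-0.15,0.33,-1.6,0]]'
```

```text
time: 19.7
ee_pos: [0.5438, 0.3351, 0.079]
tcp_rot: [-177.9, 0.0, -155.8]
wrist_force: [0.9, -0.8, 0.8]
opening: -0.0003
grasp_force: 0.4
time: 20.7
ee_pos: [0.5422, 0.3384, 0.0641]
tcp_rot: [-178.0, 0.0, -155.8]
wrist_force: [-3.3, -1.1, 8.0]
opening: -0.0001
grasp_force: 3.7
```

```bash
python3 -m inch '[[0,0,-0.1,0],[0,0,-0.2,0],[0,0,-0.3,0],[0,0,-0.3,0],[0,0,-0.3,0],[0,0,-0.3,0],[0,0,-0.3,0],[0,0,-0.3,0]]'
```

```text
time: 21.7
ee_pos: [0.5423, 0.3386, 0.0637]
tcp_rot: [-178.0, 0.2, -155.8]
wrist_force: [-8.4, -4.3, 23.5]
opening: 0.0003
grasp_force: 11.8
```

The lid is solid at the shut height. I lift straight up, clear of it, and look.

```bash
python3 -m inch '[[0,0,0.5,0],[0,0,1.5,0],[0,0,3,0],[0,0,6,0],[0,0,10,0],[0,0,14,0],[0,0,18,0],[0,0,18,0]]'; python3 - <<'E'
from h import *
s=bot.camera("scene");w=bot.camera("wrist")
cv2.imwrite("pics/c4.png",np.hstack([cv2.resize(s["img"][145:285,225:365,::-1],(400,400)),cv2.resize(w["img"][:,120:520,::-1],(400,400))]))
for d in bot.landmark_of("lid_pad",s):print(d["score"],d["point"],onz(s,d["point"],.056))
E
```

```text
time: 22.7
ee_pos: [0.5433, 0.3388, 0.2447]
tcp_rot: [-178.0, 0.4, -155.8]
wrist_force: [-0.1, -0.2, -0.0]
opening: -0.0003
grasp_force: 0.0
0.56 [299.6, 213.8] [0.55036698 0.33274096 0.056     ]
```

View pics/c4.png

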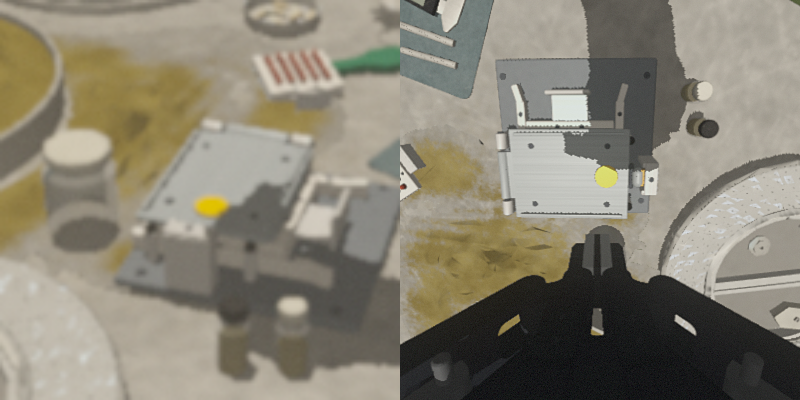

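The lid is level and caught under the roller: the yellow pad is at (606,177) in the wrist half and the lid's edge is at the catch. The vials and jar still stand, and the robot is clear.

```bash
python3 -c "
from workcell import bot
print(bot.job_done())"
```

```text
the job is handed in; nothing more can be done
None
```

The capsule plate was pushed fully home first, then the lid was folded over and pressed until the catch held it shut; the vials and jar were left standing, and the job was handed in at about 23 s.

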